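Clear the perfume bottle and lock out the telescopic vanity mirror

TASK

Get the round magnifying mirror ready for putting in lenses. The perfume bottle is in its way: first stand the bottle upright in the white dish, then push the mirror out on its telescopic arm from behind until the lock button clicks out of the collar. Keep the gripper off the mirror glass, do not let the mirror hit the bottle, and leave everything else where it stands.

Things in the scene. Friction and masses are not known exactly. Their poses are not given: they have to be found in the camera images.
- stand: the mirror's fixed steel stand: round base 160 mm across, 20 thick, a post with a black clamp block on top (to 185 mm high) that holds a level outer tube, 22 mm across, axis 165 mm high. Origin: centre of the base's underside; the arm runs out to the stand's -x. The tube reaches from x = +119 to -30 mm, then a square black collar 28 mm wide from -30 to -60 mm, its top 177 mm high
- lock_hole (a point): the lock button's round hole, 12 mm across, in the top of the collar (45 mm from the post's axis, 177 mm high); the button shows here only when the arm is locked
- boom (a joint): how far the inner tube with the mirror has slid out of the outer tube, m: 0 is fully in, 0.140 is the locked position (end stop at 0.141). It starts somewhere from 0 to 0.03, moves along the stand's -x, drags with about 3 to 4 N and stays where it is left until the button locks it both ways
- lock_button (a joint): the spring lock button in the inner tube, a steel stud 10 mm across, m: 0 is pressed in and hidden in the tube, 0.006 is sprung out, 3 mm proud of the collar. It springs out by itself when it comes under the hole, with the arm out at 0.140
- mirror: the mirror head: a round steel shell 156 mm across and 13 mm thick, standing upright at the end of the arm and square to it, its centre 165 mm above the table (so from 87 to 243 mm high). Origin: centre of its flat back; -x is the way it faces and slides out; z is up. It is 85 mm plus the boom's value from the post's axis
- mirror_back (a point): a point on the flat back face of the mirror shell, straight above the arm, 55 mm above the shell's centre (220 mm high) and 23 mm below its upper edge; a push here, over the tube, slides the arm out; the shell does not tilt
- mirror_glass: the mirror glass, 146 mm across, on the front (-x) face of the shell, standing 1.5 mm proud of it; not to be touched. Origin: centre of its rear face
- bottle: perfume bottle: an upright slab of amber glass, 52 mm (its x) by 34 mm (its y) and 85 mm high, with a round metal cap 26 mm across on top, 118 mm high over all, 0.14 to 0.28 kg. Origin: centre of its underside. It starts about 210 mm in front of the post, in the mirror's way, its x within 0.3 rad of the stand's
- dish: round white ceramic dish, loose, 136 mm across at the rim and 20 mm high, with a flat floor about 90 mm across, 5 mm above the table. Origin: centre of its underside. It stands to the left or right, the lens tray on the other side. Beyond both, in the vanity's far corners (x over 0.6, y beyond 0.3 either way), are a fixed two-level caddy 230 mm high and a tissue box
- lens_tray: bystander: peach silicone lens tray, 130 (x) by 78 (y) by 16 mm, with two round wells. Origin: centre of its underside
- tweezer: bystander: steel tweezer lying flat across the rim of the lens tray, 100 mm long (x), 19 mm wide, 5 mm high. Origin: its middle, on its underside
- cream_jar: bystander: small white ceramic jar with an aluminium lid, 42 mm across, 40 mm high, close by the bottle; the mirror passes over it. Origin: centre of its underside
- roll_on: bystander: white and grey plastic roll-on, an upright cylinder 42 mm across, 76 mm high, close by the bottle; the mirror passes 11 mm over it. It and the jar stand one in front of the bottle (away from the mirror), one at its side. Origin: centre of its underside
- wax_tin: bystander: flat round aluminium tin, 60 mm across, 25 mm high; the mirror passes over it. Origin: centre of its underside
- tumbler: bystander: white ceramic tumbler, 68 mm across, 105 mm high, standing beside the mirror. Origin: centre of its underside
- soap_pump: bystander: white soap bottle, 62 mm across, with a steel pump, 148 mm high over all, its spout reaching 37 mm out towards its own -x; standing beside the mirror. Origin: centre of its underside
Things that resemble listed ones, but are neither listed nor needed, are in the scene too. There is more than one size of the bottle; the job needs the middle-sized.

How it is judged (in metres and radians):
On the way, in this order (a step that is already met when the one before it is completed fails the run):
1. the bottle stands upright in the white dish, let go (horizontal distance between bottle and dish below 0.03 m and angle between bottle's own z axis and vertical below 0.1 rad and z of bottle in the frame of dish between 0 and 0.012 m and linear speed of bottle below 0.02 m/s and contact force between the fingers and bottle below 0.1 N), for 0.2 s.
2. the arm is out and its lock button has sprung out (value of joint boom above 0.136 m and value of joint lock_button above 0.004 m), for 0.2 s.
At the end, for the whole second after the job is handed in: The arm is out at least 136 mm with its lock button sprung out at least 4 mm and at rest; the bottle stands at rest in the white dish, upright (within 0.1 rad), its foot on the dish's floor (0 to 12 mm above the dish's underside) and its centre within 30 mm of the dish's (all of step 2 and horizontal distance between bottle and dish below 0.03 m and angle between bottle's own z axis and vertical below 0.1 rad and z of bottle in the frame of dish between 0 and 0.012 m and linear speed of bottle below 0.02 m/s and velocity of joint boom between -0.01 and 0.01 m/s); the robot touches nothing.
It fails at once if the gripper or arm touches the mirror glass (contact force between mirror_glass and the fingers above 0.5 N or contact force between mirror_glass and the arm above 0.5 N).
It fails at once if the mirror hits the bottle (over 0.5 N) (contact force between bottle and mirror above 0.5 N).
It fails at once if the bottle is tipped over (more than 0.7 rad) (angle between bottle's own z axis and vertical above 0.7 rad).
It fails at once if a bystander or the dish is moved more than 30 mm (distance of any of lens_tray, tweezer, cream_jar, roll_on, wax_tin, tumbler, soap_pump, dish from where it was at the start of the episode above 0.03 m).
It fails at once if a bystander is tipped over (more than 0.5 rad) (angle between any of lens_tray, tweezer, cream_jar, roll_on, wax_tin, tumbler, soap_pump's own z axis and vertical above 0.5 rad).
It also fails if it takes over 51 s, if anything falls off the work surface, if the arm or the gripper's body presses on something with over 40 N, if the wrist force passes 120 N, or if a joint passes its speed limit or range.

ROBOT

A 6-joint arm with a two-finger parallel gripper is mounted at the origin on the work surface. World frame = base frame: x ahead of the robot, y to its left, z up, the work surface at z = 0. Lengths are in mm, angles in rad, forces in N, time in s.
With the tool pointing down it reaches from about 400 to 925 mm from the base axis. Payload 12.5 kg.
Tool frame: the origin (TCP) lies on the mounting face of the last link; the fingertips stand 190 mm ahead of it and the grasp point (between the pads) lies 171 mm ahead of it; x points along the fingers, y is the direction in which the jaws open and shut, and the axes are right-handed (so a half turn about x gives the same grasp; the last joint's range is limited). The gripper opens to 95 mm and grips with 3 to 60 N. Pads are 20 mm wide; open, the fingers measure 119 mm over their backs; the gripper's body (75 mm by 180 mm) begins 59 mm behind the grasp point.
Start: joints at [1.015, 0.491, 1.559, -0, 1.092, -0.106], TCP at [271.718, 562.845, 404.761] pointing down, gripper open.
Joint ranges: [-3.1, 3.1], [-0.84, 2.19], [0.05, 2.79], [-1.13, 4.28], [0.06, 2.93], [-2.69, 2.69]. Speed limits (rad/s): [2.22, 2.22, 2.79, 3.14, 3.14, 3.14].

INTERFACE

Orientations are given as [roll, pitch, yaw] about the fixed x, y, z axes, in that order (R = Rz(yaw) Ry(pitch) Rx(roll)).
In Python, from cell import env, eyes gives the robot as it stands. The module is installed in compiled form; this text tells all that it offers.
- The arm moves only by the tool jog_arm, never from a script. Its argument "deltas" is one flat list of numbers, 7 for each row, row after row: the shift along the tool's x, y, z in mm, then the turn, a rotation vector about the tool's x, y, z in rad, then the opening, from 0 (shut) to 1 (fully open). A call has 1 to 10 rows; each row shifts and turns the pose as measured when the row begins, along the tool's axes as they then stand; what a row does not reach is not made up. A row lasts 1/8 s, in which the tool goes at most 62.5 mm and 10.7 degrees, less where a joint would pass 70% of its speed; a pose out of reach is approached as far as the arm can. A call is refused whole if a number of a shift passes 62.5 or a number of a turn 0.188, either way. A call with a gripper value outside its range is refused whole. The fingers move at their own pace and stop on an object; the grip force is fixed at half the most. Time passes only in rows, so rows that do not move let the fingers close. It gives the time, the measured TCP pose, the force and the opening at its end, in the units of the state.
- env.state(): the state, without advancing time (a new reading comes with each control period).
- eyes.read_camera(name): name is "scene" or "top" or "wrist"; returns a dict with "image" (400x640x3 uint8, red, green, blue), "fovy" (degrees; the focal length in pixels is half the picture's height over the tangent of half this angle, whatever the lens; pixels are square), "cx", "cy" (the principal point, pixels), "dist" ([k1, k2, p1, p2, k3] as OpenCV has them; the pictures are not rectified), "world_from_camera" (4x4, takes a point from camera to world coordinates). Camera axes: x right, y up, looking along -z (the intrinsics and any distortion apply to the point x, -y, -z); pixel columns grow to the right and rows downward; lengths in mm; the calibration is good to about 2 mm. A picture is of the moment at which its call begins. There is no depth.
- env.job_done(): hands the job in, once; it reports no verdict.
The state is a dict: "t": time; "joints": joint angles; "qvel": joint speeds; "tau": joint torques, N m; "eef_pos": TCP position; "tcp_rot": TCP orientation; "ft_force": force on the tool from outside, world axes, zero at the start; "moment": the same for the moment, N m; "opening": opening from 0.0 (shut) to 1.0 (fully open).
Only numpy, scipy, OpenCV 4.12 (cv2) and the standard library are available. Lean on these libraries where they do the work, as an engineer would, in place of code of your own. Each camera call takes 0.05 s, during which the arm holds its last target.

## Working session

There is one attempt and no reset: what is moved stays moved. The work goes in short steps, Python scripts to look and compute and a tool call to move; the robot and the scene stay as the last step left them, time stands still between calls to the robot, and variables do not carry over. Pictures are saved under pics/ and viewed, and the job is handed in when it is done.

Besides the shell and the picture viewer there is one more tool, called after "Emit:" as name(argument=value, ...) on one line, values as JSON. jog_arm: Moves the arm, as the interface text tells. Its arguments: {"type":"object","properties":{"deltas":{"type":"array","items":{"type":"number"}}},"required":["deltas"]}

```bash
ls; mkdir -p pics; cat > h.py <<'E'
import numpy as np, cv2, json
from cell import env, eyes
def grab(name,tag):
    d=eyes.read_camera(name)
    cv2.imwrite(f'pics/{tag}.png',d['image'][:,:,::-1])
    np.savez(f'pics/{tag}.npz',**{k:np.array(v) for k,v in d.items()})
    return d
def load(tag): return dict(np.load(f'pics/{tag}.npz'))
def K(d):
    f=200/np.tan(np.radians(float(d['fovy']))/2)
    return np.array([[f,0,float(d['cx'])],[0,f,float(d['cy'])],[0,0,1.]])
def ray(d,u,v):
    p=cv2.undistortPoints(np.array([[[u,v]]],float),K(d),np.array(d['dist'],float))[0,0]
    T=np.array(d['world_from_camera']); r=T[:3,:3]@np.array([p[0],-p[1],-1]); return T[:3,3],r/np.linalg.norm(r)
def onz(d,u,v,z):
    o,r=ray(d,u,v); return o+r*(z-o[2])/r[2]
def proj(d,P):
    T=np.array(d['world_from_camera']); q=(np.atleast_2d(P)-T[:3,3])@T[:3,:3]
    q=q*[1,-1,-1]
    return cv2.projectPoints(q.reshape(-1,1,3),np.zeros(3),np.zeros(3),K(d),np.array(d['dist'],float))[0][:,0]
E
python3 - <<'E'
from h import *
for n in ['scene','top','wrist']:
    d=grab(n,n+'0'); print(n,d['fovy'],d['cx'],d['cy'],d['dist'],np.round(d['world_from_camera'],3).tolist())
print(env.state())
E
```

```text
pics
scene 55.1388929232471 316.84862830585286 203.4714524476315 [-0.02703074  0.          0.          0.          0.        ] [[-0.113, -0.601, 0.791, 1444.135], [0.994, -0.064, 0.093, 112.307], [-0.005, 0.796, 0.605, 829.164], [0.0, 0.0, 0.0, 1.0]]
top 55.83803455286443 324.45726074124303 195.57722663849736 [-0.00226393  0.          0.          0.          0.        ] [[0.017, 0.985, -0.171, 432.424], [-1.0, 0.019, 0.009, -10.604], [0.012, 0.171, 0.985, 997.826], [0.0, 0.0, 0.0, 1.0]]
wrist 62.030223601286494 317.8510595799104 200.26093442548108 [0.01704926 0.         0.         0.         0.        ] [[0.435, -0.874, -0.218, 210.51], [0.901, 0.421, 0.106, 592.918], [-0.001, -0.243, 0.97, 383.913], [0.0, 0.0, 0.0, 1.0]]
{'t': 0.15, 'joints': array([ 1.01538207e+00,  4.91409146e-01,  1.55928727e+00, -4.58567951e-06,
        1.09168807e+00, -1.05615980e-01]), 'qvel': array([ 0.00053476, -0.00169517, -0.00225939, -0.0001317 ,  0.0001378 ,
       -0.00185857]), 'tau': array([ 1.78050766e-03, -6.12893414e+01, -2.58273786e+01,  6.92251744e-02,
        4.73838381e-02, -1.08588115e-04]), 'eef_pos': array([271.72178807, 562.82841946, 404.31099131]), 'tcp_rot': array([-1.67127533,  1.57000448, -2.12107149]), 'ft_force': array([0.77901694, 0.21979802, 0.07175628]), 'moment': array([-0.01464264, -0.04035279,  0.05852574]), 'opening': 1.00114724021974}
```

View pics/scene0.png

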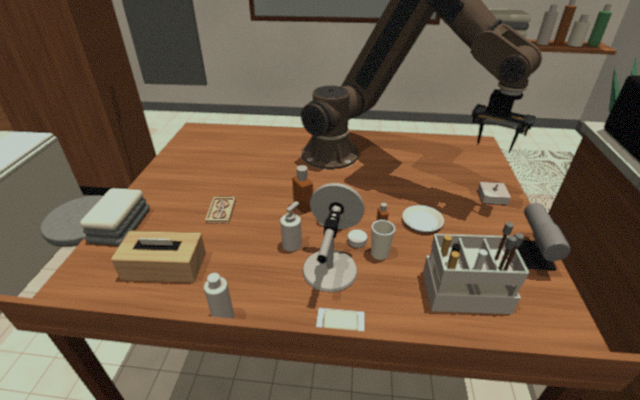

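View pics/top0.png

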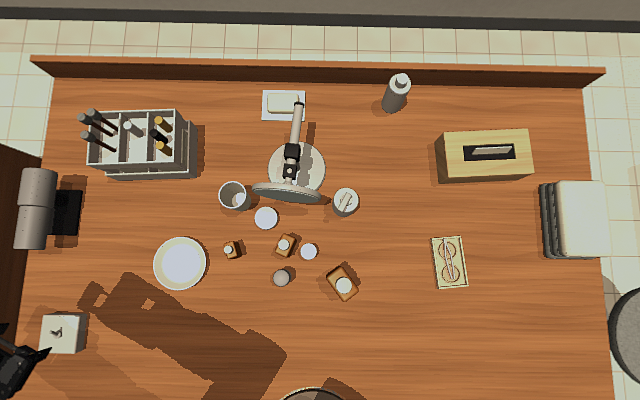

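View pics/wrist0.png

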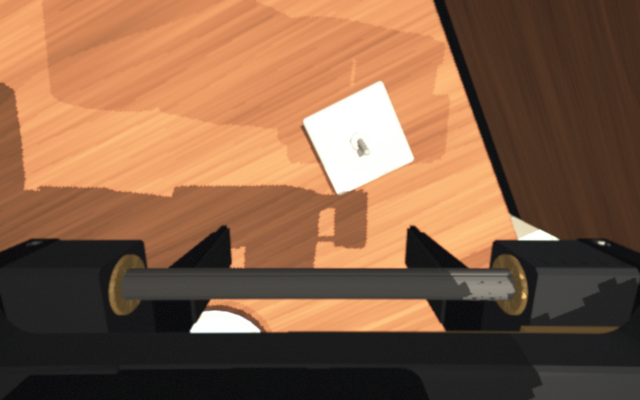

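The top view shows the dish at (180,263), the middle-sized bottle at (286,245) with the jar at (308,251) and the roll-on at (281,277). The larger bottle is at (342,284), the smaller at (232,249), the mirror at (287,193) and the stand base at (297,170). I'll enlarge it.

```bash
python3 - <<'E'
from h import *
im=cv2.imread('pics/top0.png')
cv2.imwrite('pics/topz.png',cv2.resize(im[150:310,200:400],None,fx=4,fy=3.75*4/3.75,interpolation=cv2.INTER_CUBIC)[:600])
im=cv2.imread('pics/scene0.png')
cv2.imwrite('pics/scz.png',cv2.resize(im[150:300,270:450],None,fx=4,fy=4,interpolation=cv2.INTER_CUBIC)[:600])
E
```

```text
(no output)
```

View pics/topz.png

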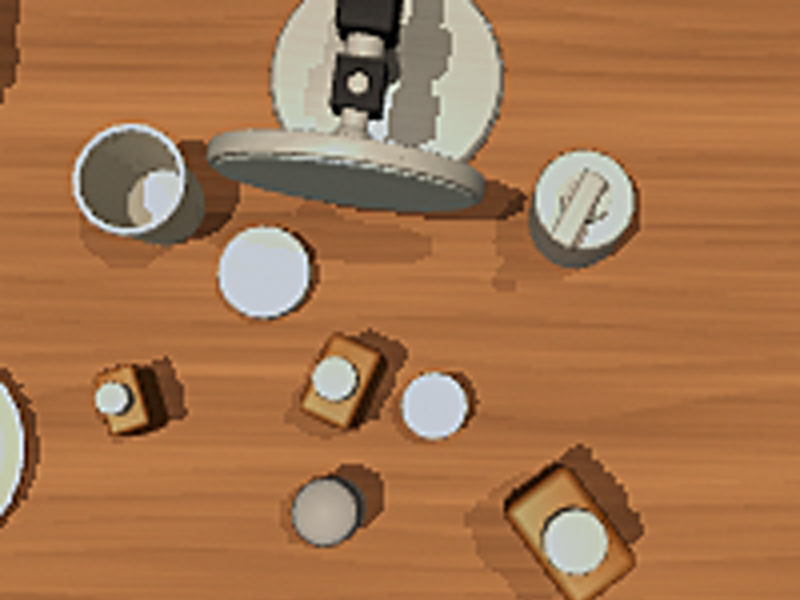

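View pics/scz.png

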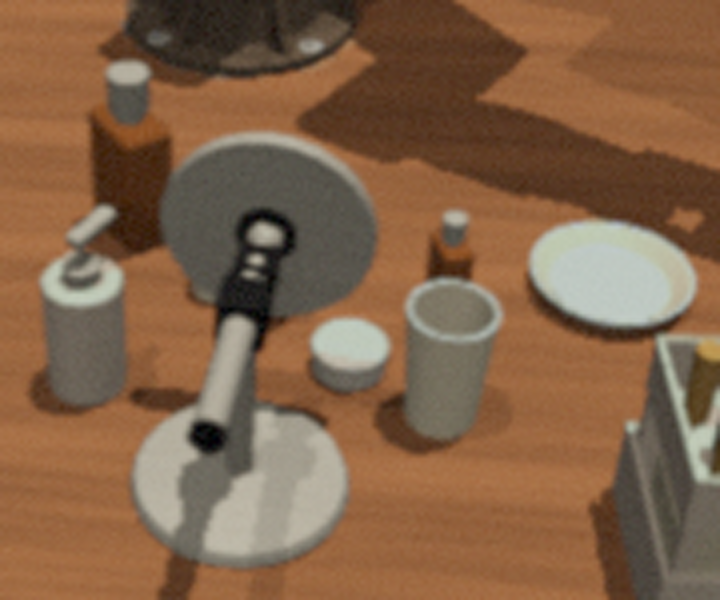

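```bash
python3 - <<'E'
from h import *
d=load('top0'); im=d['image']; hsv=cv2.cvtColor(im,cv2.COLOR_RGB2HSV)
def blob(mask,box):
    x0,y0,x1,y1=box; m=np.zeros_like(mask); m[y0:y1,x0:x1]=mask[y0:y1,x0:x1]
    n,l,s,c=cv2.connectedComponentsWithStats(m); i=1+np.argmax(s[1:,4]); 
    cn=max(cv2.findContours((l==i).astype(np.uint8),0,1)[0],key=cv2.contourArea)
    return c[i],s[i],cn
low=((hsv[...,1]<110)&(hsv[...,2]>95)).astype(np.uint8)
for n,box,z in [('cap',(272,230,297,260),118),('smallcap',(218,235,245,262),85),('bigcap',(325,265,360,305),140),('jar',(299,240,320,262),40),('roll',(270,266,293,290),76),('tin',(252,204,280,232),25),('dish',(145,228,212,295),20),('soap',(330,185,360,218),120),('tumbler',(215,178,253,215),105)]:
    try:
        c,s,cn=blob(low,box); p=onz(d,*c,z); 
        e=cv2.minEnclosingCircle(cn); r=np.linalg.norm(onz(d,c[0]+s[2]/2,c[1],z)-p)
        print(n,c.round(1),s,p.round(1),'rx',round(r,1), 'mc',onz(d,*e[0],z).round(1))
    except Exception as ex: print(n,ex)
am=((hsv[...,1]>130)&(hsv[...,0]>=8)&(hsv[...,0]<22)&(hsv[...,2]>150)).astype(np.uint8)
# bottle body zoom dump
crop=im[228:262,268:300]
cv2.imwrite('pics/bz.png',cv2.resize(crop[:,:,::-1],None,fx=17,fy=17,interpolation=cv2.INTER_NEAREST))
crop=im[125:210,245:330]
cv2.imwrite('pics/mz.png',cv2.resize(crop[:,:,::-1],None,fx=7,fy=7,interpolation=cv2.INTER_CUBIC))
E
```

```text
cap [283.  244.2] [278 239  11  12 100] [469.4  74.9 118. ] rx 12.7 mc [469.1  75.  118. ]
smallcap [227.4 249. ] [224 245   8   9  55] [457.2 210.4  85. ] rx 9.5 mc [457.1 210.2  85. ]
bigcap [343.4 285.3] [335 277  17  17 210] [380.5 -64.2 140. ] rx 18.9 mc [380.6 -63.7 140. ]
jar [308.1 251.1] [300 243  17  17 225] [456.6  19.1  40. ] rx 21.3 mc [456.4  18.9  40. ]
roll [280.6 277.6] [273 270  16  17 210] [392.  82.  76.] rx 19.1 mc [391.6  81.8  76. ]
tin [265.5 217.6] [254 206  24  24 423] [540.8 131.6  25. ] rx 31.0 mc [540.6 131.8  25. ]
dish [179.1 263.2] [ 153  237   53   54 2265] [421.1 346.4  20. ] rx 67.1 mc [420.9 345.9  20. ]
soap [345.3 200. ] [333 188  26  27 509] [575.3 -68.2 120. ] rx 30.7 mc [573.7 -65.9 120. ]
tumbler [232.7 193.8] [218 181  29  29 537] [587.8 200.9 105. ] rx 34.7 mc [585.5 202.7 105. ]
```

View pics/bz.png

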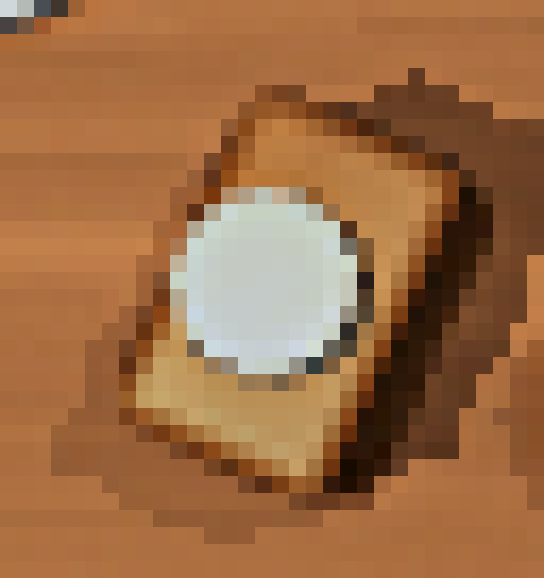

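View pics/mz.png

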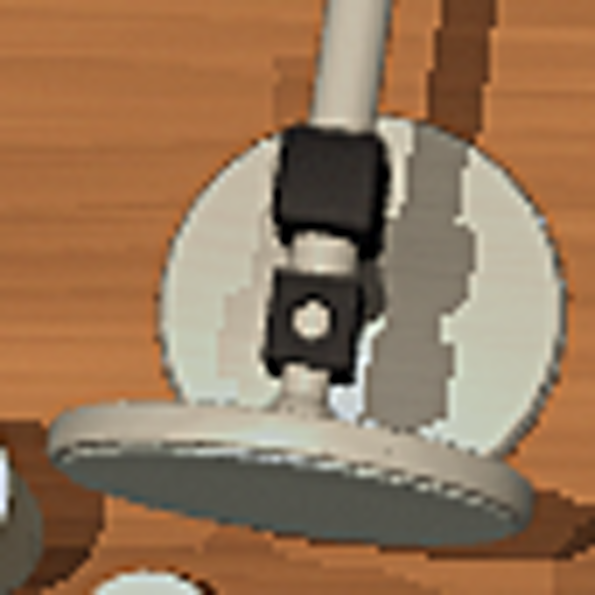

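```bash
python3 - <<'E'
from h import *
d=load('top0'); im=d['image']; hsv=cv2.cvtColor(im,cv2.COLOR_RGB2HSV)
# bottle yaw
C=np.array([[283.6,233.6],[295.06,237.7],[286.8,256.5],[275.6,251.8]])
P=np.array([onz(d,u,v,85) for u,v in C]); print(P.round(1),P.mean(0).round(1))
r=cv2.minAreaRect(P[:,:2].astype(np.float32)); print(r)
print('sides',np.linalg.norm(np.roll(P,-1,0)-P,axis=1).round(1),'yaw long',np.degrees(np.arctan2(*((P[0]+P[1]-P[2]-P[3])[[1,0]]))))
# base circle visible boundary pts in mz (px/7) at z=20
B=[(160,300),(165,250),(200,180),(250,140),(565,290),(555,240),(520,185),(470,140),(545,380)]
Q=np.array([onz(d,u/7+245-.43,v/7+125-.43,20)[:2] for u,v in B])
A=np.c_[2*Q,np.ones(len(Q))]; s=np.linalg.lstsq(A,(Q**2).sum(1),rcond=None)[0]
print('base',s[:2].round(1),np.sqrt(s[2]+s[0]**2+s[1]**2))
print('hole',onz(d,311/7+244.57,320/7+124.57,177).round(1))
# tube centreline at axis z: edges at rows
low=((hsv[...,1]<100)&(hsv[...,2]>90))
for v in range(104,142,4):
    cols=[u for u in range(275,312) if low[v,u]]; print(v,cols[:1],cols[-1:],onz(d,np.mean(cols),v,165).round(1) if cols else '')
E
```

```text
[[496.2  77.7  85. ]
 [486.9  49.8  85. ]
 [441.9  68.1  85. ]
 [452.5  95.2  85. ]] [469.4  72.7  85. ]
((469.6871032714844, 72.50108337402344), (29.356735229492188, 48.81952667236328), 68.11409759521484)
sides [29.4 48.6 29.1 47.1] yaw long -22.032697149882708
base [676.4  57.1] 77.01159778014394
hole [630.8  61.7 177. ]
104 [275] [304] [792.5  72.7 165. ]
108 [275] [304] [782.8  66.5 165. ]
112 [275] [304] [773.   66.2 165. ]
116 [275] [304] [763.2  65.9 165. ]
120 [275] [304] [753.4  65.6 165. ]
124 [292] [300] [744.   50.2 165. ]
128 [291] [300] [734.3  51.1 165. ]
132 [291] [299] [724.6  52.  165. ]
136 [290] [299] [714.9  52.8 165. ]
140 [289] [298] [705.3  54.8 165. ]
```

```bash
cat >> h.py <<'E'
from scipy.spatial.transform import Rotation as Ro
def pose():
    s=env.state(); return np.array(s['eef_pos']),Ro.from_euler('xyz',s['tcp_rot']),s
def Rdown(jaw):  # jaw angle of tool y in world
    y=np.array([np.cos(jaw),np.sin(jaw),0]); x=np.array([0,0,-1.]); return Ro.from_matrix(np.c_[x,y,np.cross(x,y)])
def go(tcp,R=None):
    p,r,s=pose(); 
    sh=r.inv().apply(np.array(tcp)-p); rv=(r.inv()*R).as_rotvec() if R is not None else np.zeros(3)
    print('t',round(s['t'],2),'p',p.round(1),'f',s['ft_force'].round(1),'op',round(s['opening'],3),'j',s['joints'].round(2)); print('shift tool',sh.round(1),'rotvec',rv.round(3))
E
python3 - <<'E'
from h import *
p,r,s=pose(); print(r.as_matrix().round(3)); y=r.as_matrix()[:,1]; print('jaw',np.arctan2(y[1],y[0]))
a=np.radians(68)
for j in (a,a-np.pi): go([469.4,74,67+171+80],Rdown(j))
E
```

```text
[[-0.     0.435  0.901]
 [-0.001  0.901 -0.435]
 [-1.    -0.001 -0.   ]]
jaw 1.1210001934710532
t 0.15 p [271.7 562.8 404.3] f [0.8 0.2 0.1] op 1.001 j [ 1.02  0.49  1.56 -0.    1.09 -0.11]
shift tool [  86.6 -354.2  390.6] rotvec [-0.066 -0.     0.001]
t 0.15 p [271.7 562.8 404.3] f [0.8 0.2 0.1] op 1.001 j [ 1.02  0.49  1.56 -0.    1.09 -0.11]
shift tool [  86.6 -354.2  390.6] rotvec [3.076e+00 1.000e-03 0.000e+00]
```

Emit:
jog_arm(deltas=[0,-35.4,39,-0.0066,0,0,0.65,0,-35.4,39,-0.0066,0,0,0.65,0,-35.4,39,-0.0066,0,0,0.65,0,-35.4,39,-0.0066,0,0,0.65,0,-35.4,39,-0.0066,0,0,0.65,0,-35.4,39,-0.0066,0,0,0.65,0,-35.4,39,-0.0066,0,0,0.65,0,-35.4,39,-0.0066,0,0,0.65,0,-35.4,39,-0.0066,0,0,0.65,0,-35.4,39,-0.0066,0,0,0.65])

```text
t: 1.4
eef_pos: [488.7, 68.8, 403.3]
tcp_rot: [-1.65, 1.569, -2.026]
ft_force: [1.0, 0.3, 0.5]
opening: 0.651
```

```bash
python3 - <<'E'
from h import *
go([469.4,74,318],Rdown(np.radians(68)))
grab('wrist','w1')
E
```

```text
t 1.4 p [488.7  68.8 403.3] f [1.  0.3 0.5] op 0.651 j [ 0.01  0.31  1.87 -0.    0.96 -1.19]
shift tool [ 85.3  -2.1 -19.9] rotvec [ 0.008 -0.     0.002]
```

View pics/w1.png

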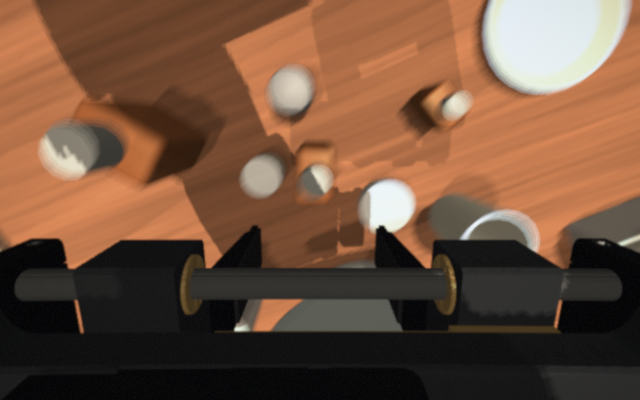

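Wrist view: bottle cap at (316,182), body aligned with the image vertical, jar at (263,176), roll-on at (292,90). I'll cross-check the position.

```bash
python3 - <<'E'
from h import *
d=load('w1')
print('cap',onz(d,316,182,118),'jar',onz(d,263,176,40),'dish',onz(d,554,36,20))
im=d['image'][120:220,230:420]
cv2.imwrite('pics/w1z.png',cv2.resize(im[:,:,::-1],None,fx=4,fy=4,interpolation=cv2.INTER_CUBIC))
E
```

```text
cap [472.35058425  73.81868061 118.        ] jar [459.96733338  18.69346205  40.        ] dish [439.65011914 339.37344881  20.        ]
```

View pics/w1z.png

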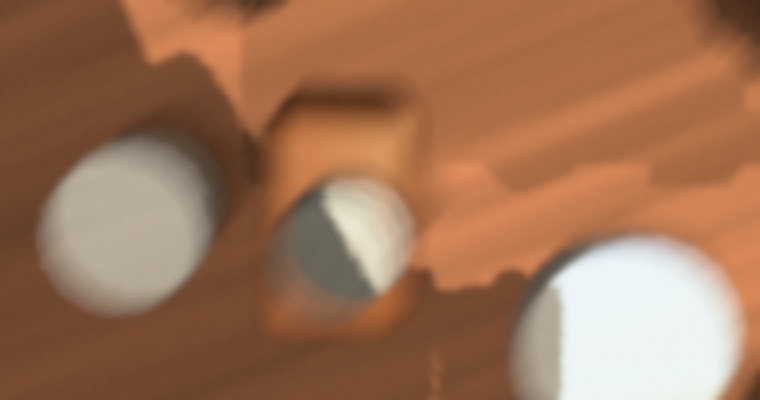

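Emit:
jog_arm(deltas=[20,-1,-10,0.008,0,0,0.65,20,-1,-9,0,0,0,0.65,0,0,0,0,0,0,0.65])

```text
t: 1.82
eef_pos: [473.0, 67.6, 362.1]
tcp_rot: [-0.994, 1.568, -1.384]
ft_force: [0.3, 0.5, 0.8]
opening: 0.651
```

```bash
python3 - <<'E'
from h import *
go([470.5,74.2,239],Rdown(np.radians(68)))
d=grab('wrist','w2')
im=d['image'][60:300,200:440]
cv2.imwrite('pics/w2z.png',cv2.resize(im[:,:,::-1],None,fx=2.5,fy=2.5,interpolation=cv2.INTER_CUBIC))
E
```

```text
t 1.82 p [473.   67.6 362.1] f [0.3 0.5 0.8] op 0.651 j [ 0.    0.34  1.96 -0.    0.84 -1.17]
shift tool [123.    5.5  -5. ] rotvec [-0.006  0.002  0.002]
```

View pics/w2z.png

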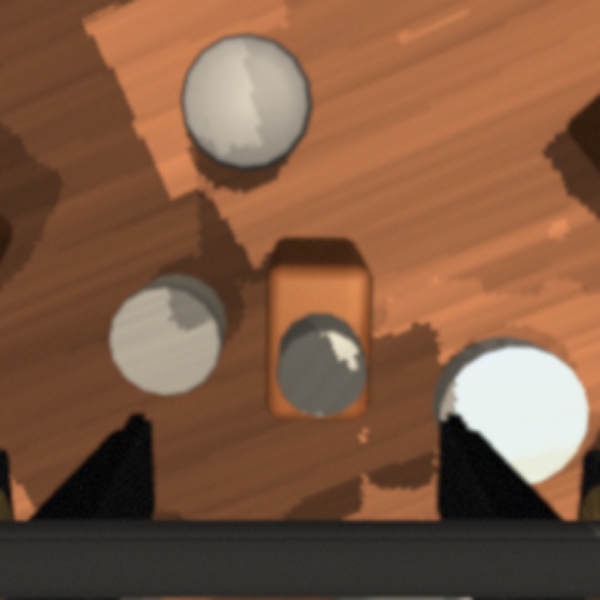

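```bash
python3 - <<'E'
from h import *
d=load('w2')
print('cap',onz(d,200+321/2.5,60+368/2.5,118),'jar',onz(d,200+165/2.5,60+340/2.5,40),'roll',onz(d,200+246/2.5,60+101/2.5,76))
E
```

```text
cap [469.58134801  76.97956272 118.        ] jar [458.18001366  21.29408815  40.        ] roll [393.46567621  84.13650838  76.        ]
```

Emit:
jog_arm(deltas=[20,3,-3,-0.005,0,0,0.65,25,3,-3,0,0,0,0.65,25,0,0,0,0,0,0.65,25,0,0,0,0,0,0.65,15,0,0,0,0,0,0.65,0,0,0,0,0,0,0.65])

```text
t: 2.62
eef_pos: [474.6, 76.3, 255.0]
tcp_rot: [0.175, 1.558, -0.208]
ft_force: [-0.1, -0.2, -0.7]
opening: 0.651
```

```bash
python3 - <<'E'
from h import *
go([469.5,75.8,239],Rdown(np.radians(68)))
d=grab('wrist','w3')
E
```

```text
t 2.62 p [474.6  76.3 255. ] f [-0.1 -0.2 -0.7] op 0.651 j [ 0.02  0.52  2.06 -0.01  0.55 -1.16]
shift tool [15.9 -2.4 -4.8] rotvec [ 0.001  0.013 -0.002]
```

View pics/w3.png

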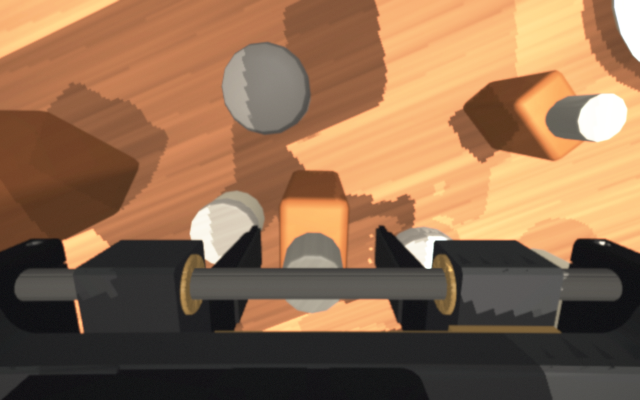

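Bottle centred between the fingers (cap at (313,240), fingers at 250 and 385). Finish the descent, then close.

Emit:
jog_arm(deltas=[9,-1,-3,0,0.006,0,0.65,7,-1,-2,0,0.006,0,0.65,0,0,0,0,0,0,0.65,0,0,0,0,0,0,0.2,0,0,0,0,0,0,0.2,0,0,0,0,0,0,0.2,0,0,0,0,0,0,0.2])

```text
t: 3.55
eef_pos: [469.7, 76.4, 240.6]
tcp_rot: [0.758, 1.565, 0.376]
ft_force: [-0.4, 0.3, -0.8]
opening: 0.356
```

```bash
python3 - <<'E'
from h import *
go([469.5,75.8,239],Rdown(np.radians(68)))
d=grab('wrist','w4')
E
```

```text
t 3.55 p [469.7  76.4 240.6] f [-0.4  0.3 -0.8] op 0.356 j [ 0.02  0.54  2.08  0.    0.52 -1.17]
shift tool [ 1.6 -0.6 -0. ] rotvec [ 0.002  0.004 -0.004]
```

View pics/w4.png

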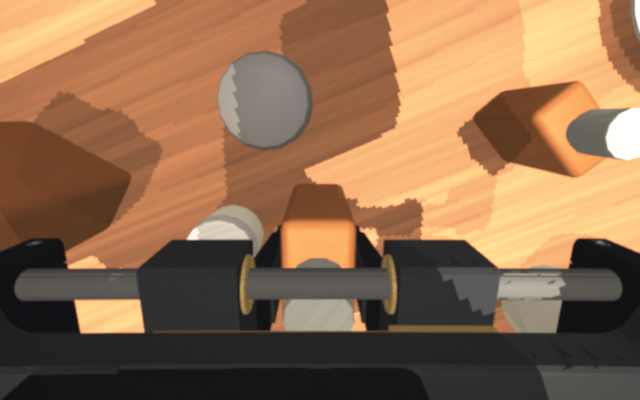

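Opening 0.356 × 95 = 33.8 mm, which matches the bottle's 34 mm side, so it is gripped. Now lift.

Emit:
jog_arm(deltas=[-10,0,0,0,0,0,0.2,-25,0,0,0,0,0,0.2,-30,0,0,0,0,0,0.2,-30,0,0,0,0,0,0.2,-25,0,0,0,0,0,0.2,0,0,0,0,0,0,0.2])

```text
t: 4.35
eef_pos: [468.4, 76.1, 366.1]
tcp_rot: [0.871, 1.566, 0.489]
ft_force: [-0.3, 0.3, -2.6]
opening: 0.358
```

```bash
python3 - <<'E'
from h import *
go([421,346,360],Rdown(np.radians(68)))
d=load('top0')
# rim outline of dish: max-width check, from outer contour at z=20
E
```

```text
t 4.35 p [468.4  76.1 366.1] f [-0.3  0.3 -2.6] op 0.358 j [ 0.02  0.33  1.96  0.    0.84 -1.17]
shift tool [   6.6  232.7 -144.7] rotvec [ 0.002  0.003 -0.004]
```

Emit:
jog_arm(deltas=[0,15,-9,0,0,0,0.2,0,27,-17,0,0,0,0.2,0,32,-20,0,0,0,0.2,0,32,-20,0,0,0,0.2,0,32,-20,0,0,0,0.2,0,32,-20,0,0,0,0.2,0,30,-18,0,0,0,0.2,0,20,-12,0,0,0,0.2,0,10,-6,0,0,0,0.2,0,0,0,0,0,0,0.2])

```text
t: 5.6
eef_pos: [415.9, 357.3, 355.0]
tcp_rot: [-2.433, 1.558, -2.814]
ft_force: [-0.1, -0.1, -3.2]
opening: 0.356
```

```bash
python3 - <<'E'
from h import *
go([421,346,360],Rdown(np.radians(68)))
grab('wrist','w5');grab('top','t5')
E
```

```text
t 5.6 p [415.9 357.3 355. ] f [-0.1 -0.1 -3.2] op 0.356 j [ 0.59  0.44  1.8   0.    0.91 -0.6 ]
shift tool [-5.  -8.6  8.9] rotvec [ 0.002 -0.01   0.009]
```

View pics/w5.png

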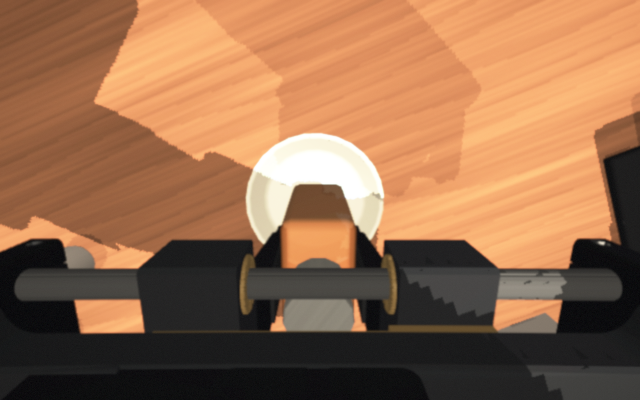

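View pics/t5.png

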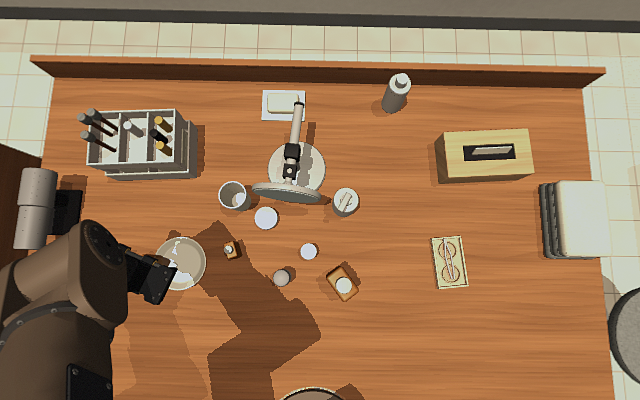

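```bash
python3 - <<'E'
from h import *
d=load('w5'); im=d['image']; h=cv2.cvtColor(im,cv2.COLOR_RGB2HSV)
m=((h[...,1]<75)&(h[...,2]>120)).astype(np.uint8); m[235:]=0; m[:, :230]=0; m[:,400:]=0
m=cv2.morphologyEx(m,cv2.MORPH_OPEN,np.ones((3,3)))
cn=max(cv2.findContours(m,0,1)[0],key=cv2.contourArea)[:,0]
hull=cv2.convexHull(cn)[:,0]; hull=hull[hull[:,1]<230]
Q=np.array([onz(d,u,v,20)[:2] for u,v in hull.astype(float)])
A=np.c_[2*Q,np.ones(len(Q))]; s=np.linalg.lstsq(A,(Q**2).sum(1),rcond=None)[0]
print('dish',s[:2].round(1),np.sqrt(s[2]+s[0]**2+s[1]**2), len(Q))
E
```

```text
dish [422.7 348.5] 67.00547747709814 33
```

Emit:
jog_arm(deltas=[10,-4,5,0,-0.006,0.006,0.2,20,-3,4,0,0,0,0.2,25,0,0,0,0,0,0.2,20,0,0,0,0,0,0.2,10,0,0,0,0,0,0.2,0,0,0,0,0,0,0.2])

```text
t: 6.45
eef_pos: [423.8, 340.6, 266.4]
tcp_rot: [-2.538, 1.568, -2.927]
ft_force: [-0.0, 0.4, -3.1]
opening: 0.358
```

```bash
python3 - <<'E'
from h import *
go([422,347.5,246],Rdown(np.radians(68)))
E
```

```text
t 6.45 p [423.8 340.6 266.4] f [-0.   0.4 -3.1] op 0.358 j [ 0.56  0.56  1.89  0.    0.69 -0.63]
shift tool [20.4  5.7 -4.2] rotvec [-0.005 -0.002  0.001]
```

Emit:
jog_arm(deltas=[4,4,-3,-0.004,-0.002,0,0.2,5,2,-1,0,0,0,0.2,4,0,0,0,0,0,0.2,0,0,0,0,0,0,0.2])

```text
t: 6.95
eef_pos: [422.5, 348.3, 254.0]
tcp_rot: [0.479, 1.569, 0.094]
ft_force: [-0.2, 0.0, -2.7]
opening: 0.357
```

```bash
python3 - <<'E'
from h import *
go([422,347.5,246],Rdown(np.radians(68)))
E
```

```text
t 6.95 p [422.5 348.3 254. ] f [-0.2  0.  -2.7] op 0.357 j [ 0.57  0.58  1.89 -0.    0.66 -0.62]
shift tool [ 8.  -0.9 -0.2] rotvec [-0.001  0.002 -0.001]
```

Emit:
jog_arm(deltas=[3,0,0,0,0,0,0.2,3,0,0,0,0,0,0.2,0,0,0,0,0,0,0.2])

```text
t: 7.32
eef_pos: [422.5, 348.3, 247.8]
tcp_rot: [0.535, 1.568, 0.151]
ft_force: [0.2, -0.6, -2.8]
opening: 0.355
```

Emit:
jog_arm(deltas=[1.5,0,0,0,0,0,0.2,0,0,0,0,0,0,0.2])

```text
t: 7.58
eef_pos: [422.6, 348.3, 246.3]
tcp_rot: [0.555, 1.568, 0.17]
ft_force: [0.0, -0.5, -2.9]
opening: 0.355
```

Emit:
jog_arm(deltas=[1,0,0,0,0,0,0.2,0,0,0,0,0,0,0.2])

```text
t: 7.82
eef_pos: [422.6, 348.3, 245.7]
tcp_rot: [0.637, 1.568, 0.252]
ft_force: [-0.2, -0.6, -3.2]
opening: 0.353
```

Emit:
jog_arm(deltas=[1,0,0,0,0,0,0.2,0,0,0,0,0,0,0.2])

```text
t: 8.07
eef_pos: [422.5, 348.3, 245.8]
tcp_rot: [0.696, 1.567, 0.311]
ft_force: [-0.7, 0.7, -2.3]
opening: 0.355
```

Stopped at 245.7, where I predicted contact with the dish floor (245.6). Release and look.

Emit:
jog_arm(deltas=[0,0,0,0,0,0,0.45,0,0,0,0,0,0,0.6,0,0,0,0,0,0,0.75,0,0,0,0,0,0,0.75])

```text
t: 8.57
eef_pos: [422.7, 348.4, 245.8]
tcp_rot: [0.75, 1.566, 0.365]
ft_force: [-0.6, -0.5, 0.4]
opening: 0.707
```

```bash
python3 - <<'E'
from h import *
go([422,347.5,246],Rdown(np.radians(68)))
grab('wrist','w6');
E
```

```text
t 8.57 p [422.7 348.4 245.8] f [-0.6 -0.5  0.4] op 0.707 j [ 0.57  0.6   1.9  -0.    0.64 -0.62]
shift tool [-0.2 -1.1 -0.3] rotvec [-0.001  0.003 -0.003]
```

View pics/w6.png

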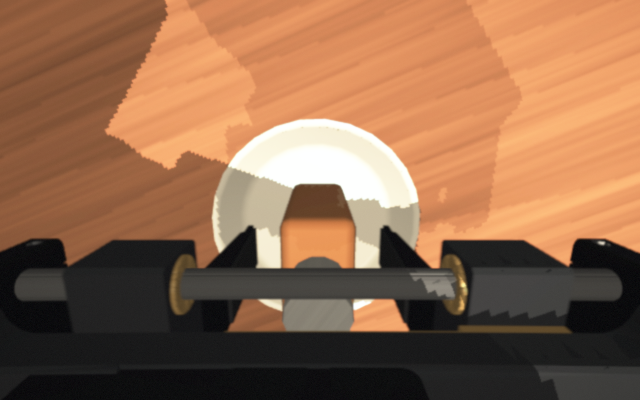

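Emit:
jog_arm(deltas=[-10,0,0,0,0,0,0.75,-25,0,0,0,0,0,0.75,-40,0,0,0,0,0,0.75,-45,0,0,0,0,0,0.75,-45,0,0,0,0,0,0,-45,0,0,0,0,0,0,0,0,0,0,0,0,0])

```text
t: 9.5
eef_pos: [421.0, 347.6, 466.5]
tcp_rot: [0.81, 1.565, 0.426]
ft_force: [0.3, -0.3, -1.0]
opening: 0.491
```

```bash
python3 - <<'E'
from h import *
d=load('top0')
post=np.array([676,57.05]); u=-np.array([np.cos(-.105),np.sin(-.105)]); n=np.array([-u[1],u[0]])
for px in [(150,403),(250,402),(300,405),(350,412),(420,430)]:
    P=onz(d,px[0]/7+244.57,px[1]/7+124.57,243)[:2]-post; print(px,'along',P@u,'lat',P@n)
R=Rdown(np.pi/2-.105)
for s in (55,): go([*(post+u*s),470],R)
d=grab('scene','s6');im=d['image'][150:300,270:450]
cv2.imwrite('pics/s6z.png',cv2.resize(im[:,:,::-1],None,fx=4,fy=4,interpolation=cv2.INTER_CUBIC)[:600])
E
```

```text
(150, 403) along 91.09513403193398 lat -35.525045470523025
(250, 402) along 87.18848153890082 lat -6.706242650753928
(300, 405) along 86.26540328890451 lat 7.858242428636452
(350, 412) along 86.5211544099635 lat 22.584216854632615
(420, 430) along 89.29282179599294 lat 43.50689205631849
t 9.5 p [421.  347.6 466.5] f [ 0.3 -0.3 -1. ] op 0.491 j [ 0.57  0.32  1.67 -0.    1.15 -0.62]
shift tool [  -3.1 -188.8  292.5] rotvec [-0.28   0.005 -0.004]
```

View pics/s6z.png

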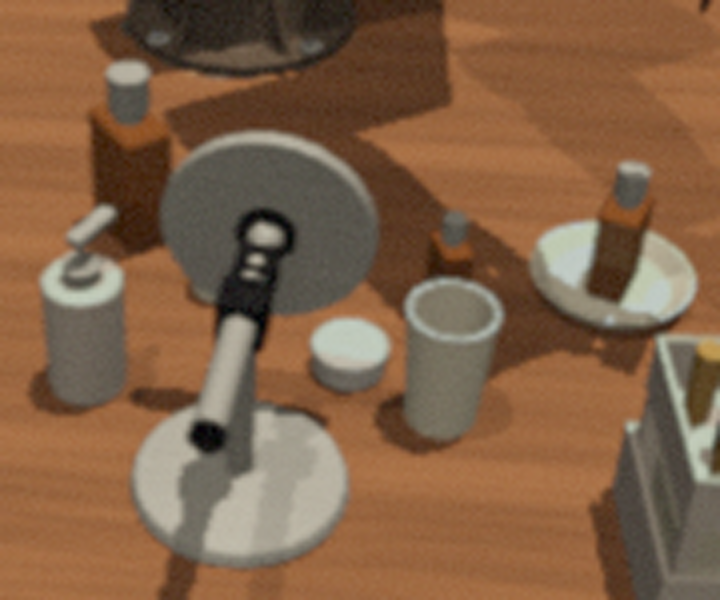

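```bash
python3 - <<'E'
from h import *
d=load('s6'); print('exp cap',(proj(d,[422.5,348.3,123])-[270,150])*4,'foot',(proj(d,[422.5,348.3,5])-[270,150])*4,'orig bottle check base', (proj(d,[422.5,348.3,90])-[270,150])*4)
E
```

```text
exp cap [[632.12112097 167.22325757]] foot [[608.20590126 281.64305488]] orig bottle check base [[625.16952017 200.55052536]]
```

Emit:
jog_arm(deltas=[-10,-24,36,-0.035,0,0,0,-10,-24,36,-0.035,0,0,0,-10,-24,36,-0.035,0,0,0,0,-24,36,-0.035,0,0,0,0,-24,36,-0.035,0,0,0,0,-24,36,-0.035,0,0,0,0,-20,30,-0.035,0,0,0,0,-10,15,-0.035,0,0,0,0,0,0,0,0,0,0])

```text
t: 10.68
eef_pos: [630.8, 102.8, 483.9]
tcp_rot: [-2.877, 1.555, -2.972]
ft_force: [0.0, -1.4, 1.1]
opening: 0.005
```

```bash
python3 - <<'E'
from h import *
post=np.array([676,57.05]); u=-np.array([np.cos(-.105),np.sin(-.105)])
go([*(post+u*50),400],Rdown(np.pi/2-.105))
E
```

```text
t 10.68 p [630.8 102.8 483.9] f [ 0.  -1.4  1.1] op 0.005 j [ 0.06  0.45  1.41 -0.    1.29 -1.42]
shift tool [ 84.1 -40.5   0.6] rotvec [ 0.01  -0.015  0.004]
```

Emit:
jog_arm(deltas=[0,-20,0,0.01,-0.014,0,0,10,-20,0,0,0,0,0,15,0,0,0,0,0,0,0,0,0,0,0,0,0])

```text
t: 11.18
eef_pos: [624.7, 61.2, 456.1]
tcp_rot: [-2.086, 1.566, -2.192]
ft_force: [-0.1, 0.1, -0.1]
opening: 0.002
```

```bash
python3 - <<'E'
from h import *
post=np.array([676,57.05]); u=-np.array([np.cos(-.105),np.sin(-.105)])
go([*(post+u*50),400],Rdown(np.pi/2-.105))
grab('wrist','w7');grab('scene','s7')
E
```

```text
t 11.18 p [624.7  61.2 456.1] f [-0.1  0.1 -0.1] op 0.002 j [-0.01  0.45  1.48 -0.    1.21 -1.47]
shift tool [56.1  1.5  1.6] rotvec [-0.001 -0.002  0.004]
```

View pics/w7.png

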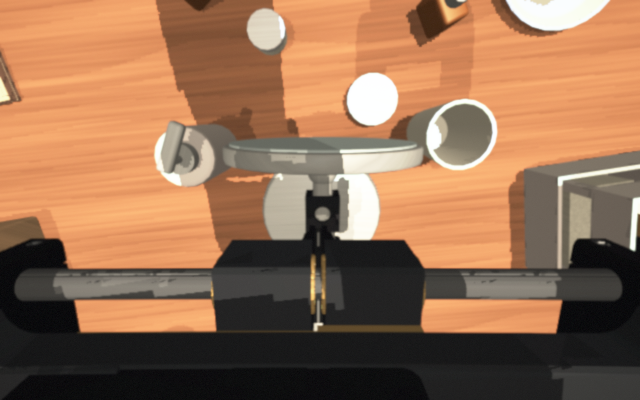

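View pics/s7.png

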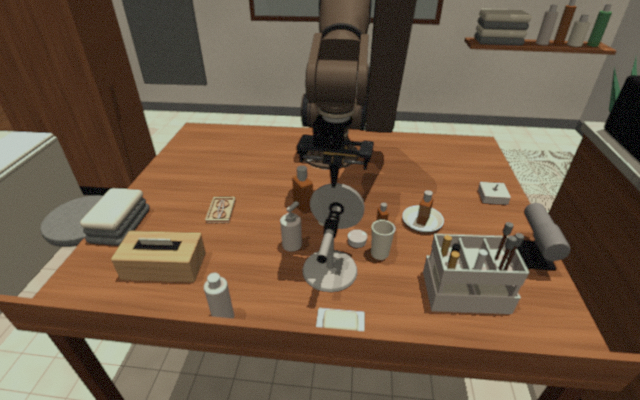

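Emit:
jog_arm(deltas=[20,1,1,0,0,0.003,0,25,0,0,0,0,0,0,12,0,0,0,0,0,0,0,0,0,0,0,0,0])

```text
t: 11.78
eef_pos: [626.4, 64.0, 401.2]
tcp_rot: [-0.123, 1.567, -0.227]
ft_force: [1.0, -0.2, 0.5]
opening: 0.003
```

```bash
python3 - <<'E'
from h import *
post=np.array([676,57.05]); u=-np.array([np.cos(-.105),np.sin(-.105)])
go([*(post+u*60),400],Rdown(np.pi/2-.105))
grab('wrist','w8');grab('scene','s8')
E
```

```text
t 11.78 p [626.4  64.  401.2] f [ 1.  -0.2  0.5] op 0.003 j [-0.    0.5   1.55 -0.    1.09 -1.47]
shift tool [  1.2  -1.7 -10. ] rotvec [0.001 0.004 0.   ]
```

View pics/w8.png

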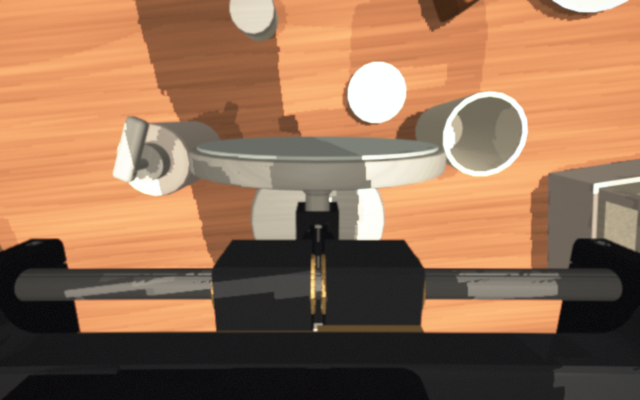

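View pics/s8.png

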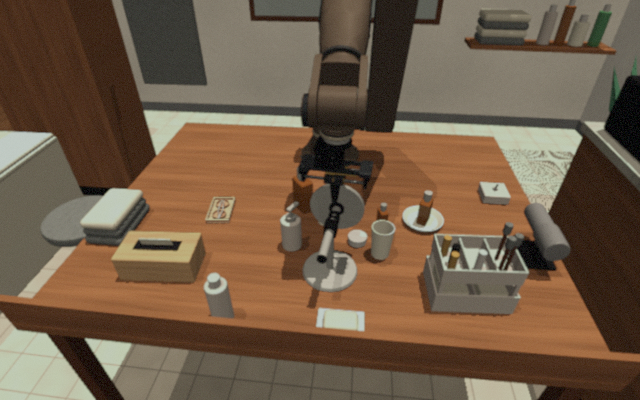

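Emit:
jog_arm(deltas=[0,0,-10,0,0,0,0,0,0,-10,0,0,0,0,0,0,-6,0,0,0,0,0,0,-6,0,0,0,0,0,0,-6,0,0,0,0])

```text
t: 12.5
eef_pos: [586.6, 68.0, 403.9]
tcp_rot: [0.02, 1.559, -0.084]
ft_force: [4.9, -0.4, -4.0]
opening: -0.0
```

```bash
cat >> h.py <<'E'
post=np.array([676,57.05]); u=-np.array([np.cos(-.105),np.sin(-.105)])
def al():
    p,r,s=pose(); print('along',((p[:2]-post)@u).round(1))
E
python3 - <<'E'
from h import *
al();go([*(post+u*200),400],Rdown(np.pi/2-.105))
E
```

```text
along 90.0
t 12.5 p [586.6  68.  403.9] f [ 4.9 -0.4 -4. ] op -0.0 j [ 0.    0.44  1.65 -0.    1.04 -1.46]
shift tool [   2.6   -1.4 -110. ] rotvec [ 0.001  0.011 -0.   ]
```

Emit:
jog_arm(deltas=[1,0,-10,0,0.005,0,0,1,0,-11,0,0.005,0,0,0,0,-11,0,0,0,0,0,0,-11,0,0,0,0,0,0,-11,0,0,0,0,0,0,-11,0,0,0,0,0,0,-11,0,0,0,0,0,0,-8,0,0,0,0])

```text
t: 13.5
eef_pos: [501.1, 76.8, 403.4]
tcp_rot: [0.112, 1.557, 0.008]
ft_force: [5.5, -1.0, -3.3]
opening: 0.004
```

```bash
python3 - <<'E'
from h import *
al();go([*(post+u*214),402],Rdown(np.pi/2-.105))
grab('top','t9');d=grab('wrist','w9')
E
```

```text
along 176.0
t 13.5 p [501.1  76.8 403.4] f [ 5.5 -1.  -3.3] op 0.004 j [ 0.02  0.32  1.85 -0.    0.96 -1.44]
shift tool [  0.8  -1.3 -38. ] rotvec [ 0.     0.013 -0.001]
```

View pics/w9.png

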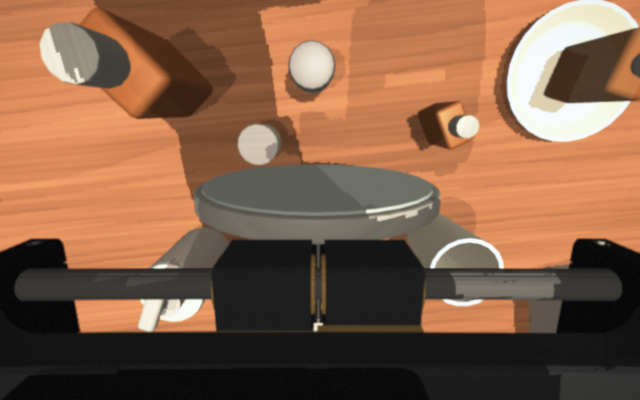

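View pics/t9.png

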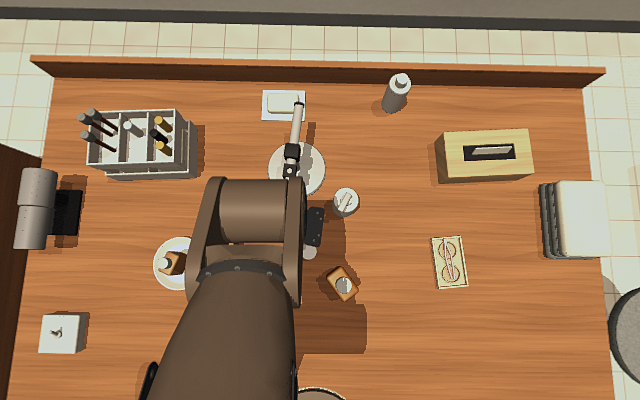

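The mirror is sliding with about 5.5 N. The bottle is clear of it, in the dish. Continue more slowly.

Emit:
jog_arm(deltas=[0,0,-8,0,0.005,0,0,0,0,-8,0,0.005,0,0,0,0,-6,0,0,0,0,0,0,-4,0,0,0,0])

```text
t: 14.1
eef_pos: [474.8, 79.5, 403.4]
tcp_rot: [0.393, 1.567, 0.288]
ft_force: [4.5, -0.2, -2.5]
opening: 0.004
```

Emit:
jog_arm(deltas=[0,0,-3,0,0,0,0,0,0,-3,0,0,0,0])

```text
t: 14.35
eef_pos: [468.5, 80.2, 403.4]
tcp_rot: [0.378, 1.566, 0.273]
ft_force: [5.2, 0.1, -1.8]
opening: 0.008
```

```bash
python3 - <<'E'
from h import *
al()
E
```

```text
along 208.7
```

Emit:
jog_arm(deltas=[0,0,-2,0,0,0,0,0,0,-2,0,0,0,0])

```text
t: 14.6
eef_pos: [464.2, 80.6, 403.4]
tcp_rot: [0.405, 1.567, 0.3]
ft_force: [2.7, 0.2, -0.6]
opening: 0.006
```

Emit:
jog_arm(deltas=[0,0,-2,0,0,0,0])

```text
t: 14.72
eef_pos: [463.0, 80.8, 403.5]
tcp_rot: [0.224, 1.563, 0.12]
ft_force: [19.8, -3.0, -12.7]
opening: 0.003
```

Emit:
jog_arm(deltas=[0,0,-2,0,0,0,0])

```text
t: 14.85
eef_pos: [462.2, 80.8, 403.6]
tcp_rot: [0.154, 1.558, 0.049]
ft_force: [17.9, -0.9, -12.0]
opening: 0.005
```

Force rose to about 20 N at along ≈ 214, which is the expected stop. I'll back off and look at the collar.

Emit:
jog_arm(deltas=[0,0,6,0,0.006,0,0,0,0,15,0,0,0,0,-20,0,10,0,0,0,0,-40,0,0,0,0,0,0,-40,0,0,0,0,0,0])

```text
t: 15.48
eef_pos: [495.1, 77.1, 503.6]
tcp_rot: [3.0, 1.566, 2.895]
ft_force: [1.5, -0.2, -0.9]
opening: 0.005
```

```bash
python3 - <<'E'
from h import *
al()
for n in ('top','scene'):
    d=grab(n,n+'10')
    x0,y0=(245,125) if n=='top' else (300,180)
    im=d['image'][y0:y0+85,x0:x0+85]
    cv2.imwrite(f'pics/{n}10z.png',cv2.resize(im[:,:,::-1],None,fx=7,fy=7,interpolation=cv2.INTER_CUBIC))
E
```

```text
along 182.0
```

View pics/top10z.png

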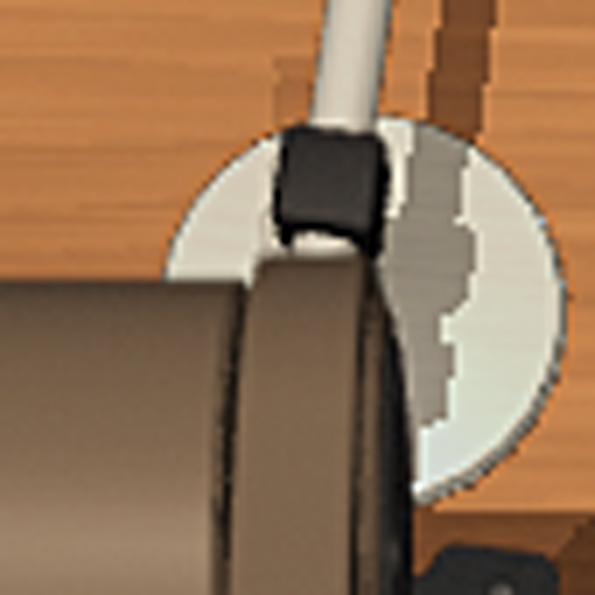

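View pics/scene10z.png

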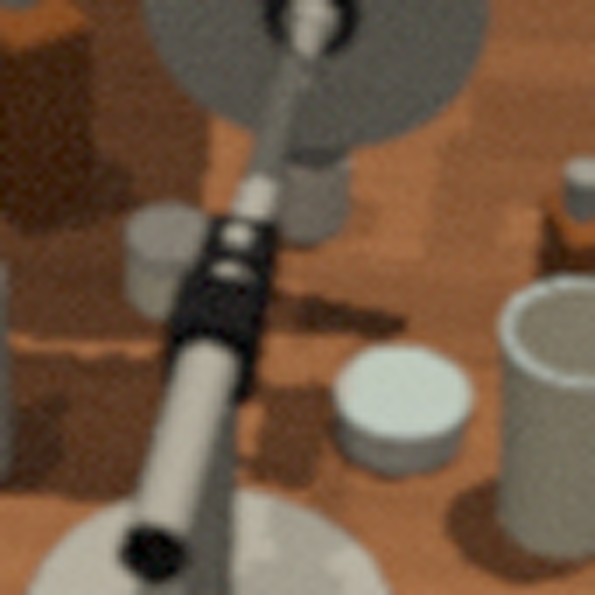

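View pics/scene10.png

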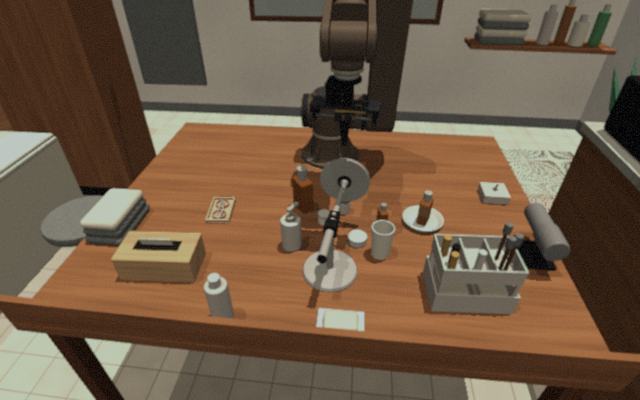

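Collar and mirror fully out in the scene view, but the button isn't distinct. Bring the wrist camera to the w7 viewpoint.

Emit:
jog_arm(deltas=[0,0,30,0,0,0,0,0,0,40,0,0,0,0,0,0,40,0,0,0,0,0,0,40,0,0,0,0,0,0,20,0,0,0,0,0,0,0,0,0,0,0])

```text
t: 16.32
eef_pos: [670.8, 58.5, 501.1]
tcp_rot: [2.972, 1.564, 2.868]
ft_force: [1.1, -0.2, -0.5]
opening: 0.003
```

```bash
python3 - <<'E'
from h import *
al()
d=grab('wrist','w11'); 
for t in ('w7','w11'):
    d=load(t); c=proj(d,[*(post+u*45),177])[0]; print(t,c)
    x,y=int(c[0])-40,int(c[1])-30
    im=d['image'][max(y,0):y+60,x:x+80]
    cv2.imwrite(f'pics/{t}z.png',cv2.resize(im[:,:,::-1],None,fx=7,fy=7,interpolation=cv2.INTER_CUBIC))
E
```

```text
along 5.4
w7 [320.10699889 212.57525034]
w11 [315.80405021 151.42871274]
```

View pics/w11.png

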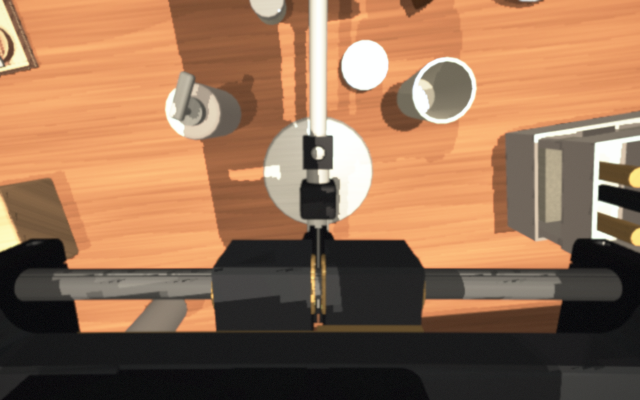

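View pics/w11z.png

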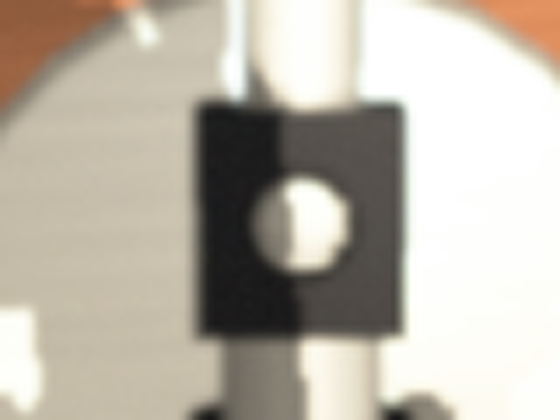

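View pics/w7z.png

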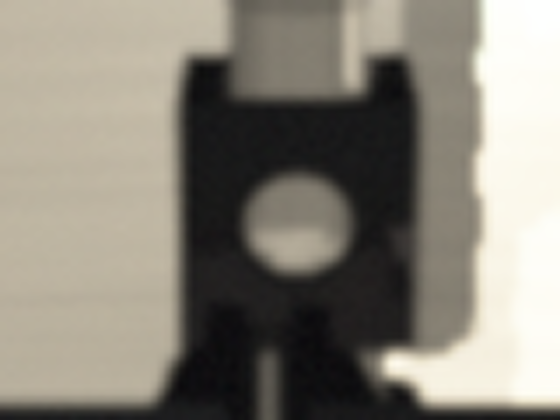

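The stud versus bare tube isn't certain at this scale, so I'll lower for a close-up.

Emit:
jog_arm(deltas=[30,0,0,0,0,0,0,40,0,0,0,0,0,0,20,0,0,0,0,0,0,0,0,0,0,0,0,0,0,0,0,0,0,0,0])

```text
t: 17.0
eef_pos: [666.0, 59.5, 410.4]
tcp_rot: [2.962, 1.564, 2.858]
ft_force: [-0.1, -0.1, 0.6]
opening: 0.0
```

```bash
python3 - <<'E'
from h import *
al()
d=grab('wrist','w12'); grab('scene','s12')
c=proj(d,[*(post+u*45),177])[0]; print(c)
x,y=int(c[0])-40,int(c[1])-30
cv2.imwrite('pics/w12z.png',cv2.resize(d['image'][y:y+60,x:x+80][:,:,::-1],None,fx=8,fy=8,interpolation=cv2.INTER_CUBIC))
o=[]
for t in ('s6','s12'):
    e=load(t); c=proj(e,[*(post+u*45),177])[0]; print(t,c)
    x,y=int(c[0])-20,int(c[1])-25
    o.append(cv2.resize(e['image'][y:y+50,x:x+40][:,:,::-1],None,fx=10,fy=10,interpolation=cv2.INTER_CUBIC))
cv2.imwrite('pics/s12z.png',np.hstack(o))
E
```

```text
along 10.2
[314.35318089 172.32501525]
s6 [333.20781221 213.45271869]
s12 [333.20781221 213.45271869]
```

View pics/w12z.png

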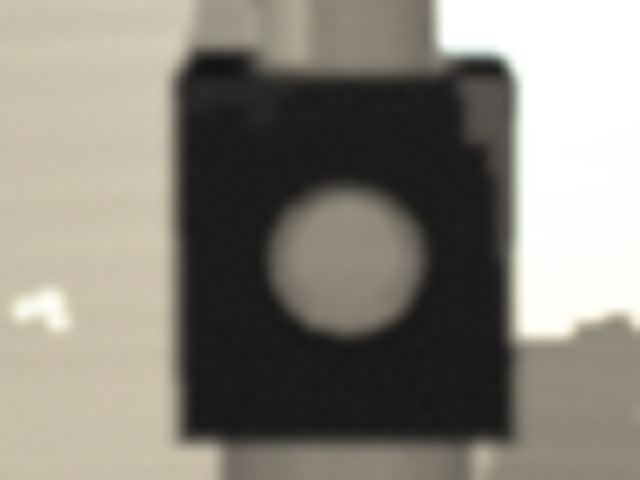

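View pics/s12z.png

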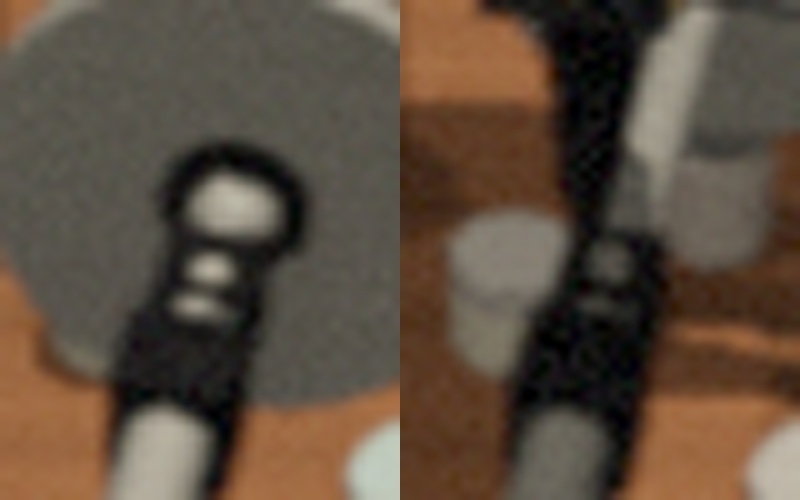

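```bash
python3 - <<'E'
from h import *
o=[]
for t in ('s6','scene10'):
    e=load(t); x,y=313,188
    o.append(cv2.resize(e['image'][y:y+40,x:x+40][:,:,::-1],None,fx=10,fy=10,interpolation=cv2.INTER_CUBIC))
cv2.imwrite('pics/cmp.png',np.hstack(o))
e=load('scene10')
cv2.imwrite('pics/mir.png',cv2.resize(e['image'][145:215,300:390][:,:,::-1],None,fx=8,fy=8,interpolation=cv2.INTER_CUBIC))
# predicted back-face circle at booms
for b in (130,135,140):
  c=np.array([*(post+u*(85+b)),165]); w=np.array([-u[1],u[0],0])
  for nm,P in (('top',c+[0,0,78]),('bot',c-[0,0,78]),('L',c+w*78),('R',c-w*78)): print(b,nm,((proj(e,P)[0]-[300,145])*8).round(0))
E
```

```text
130 top [353. 128.]
130 bot [339. 463.]
130 L [148. 279.]
130 R [548. 326.]
135 top [355. 121.]
135 bot [341. 456.]
135 L [151. 272.]
135 R [549. 319.]
140 top [358. 114.]
140 bot [343. 449.]
140 L [153. 265.]
140 R [551. 312.]
```

View pics/cmp.png

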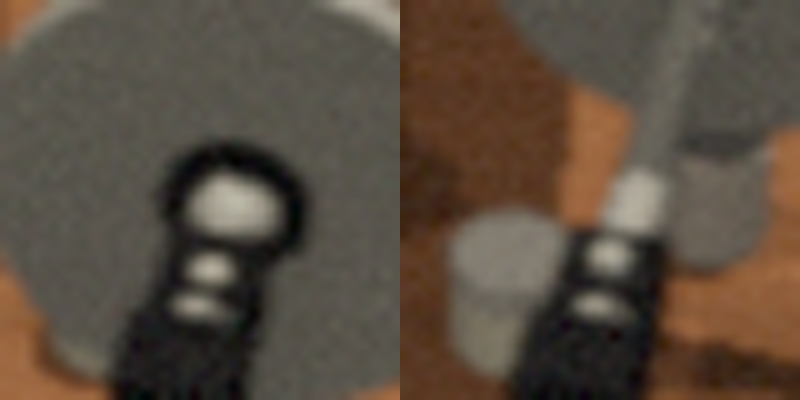

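View pics/mir.png

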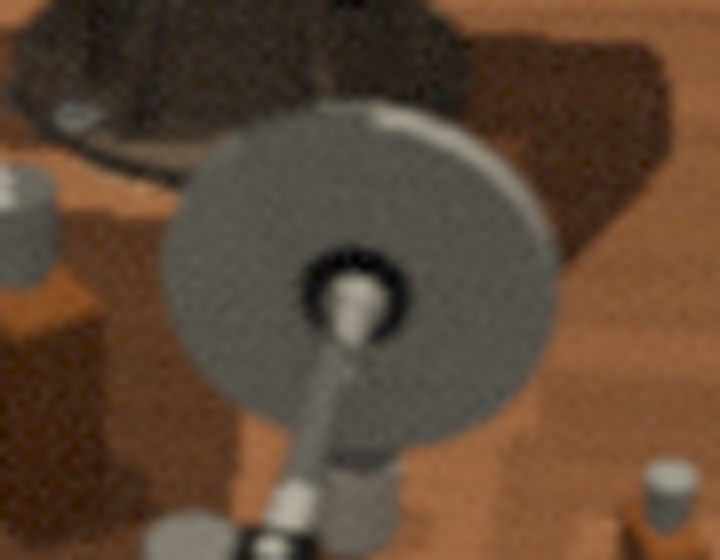

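The spot in the collar has grown taller and about 13 px higher (zoomed), so the stud is proud. The mirror's bottom edge is at 450, against 449 predicted for boom 140 mm. It's locked. I'll raise clear and do a last check.

Emit:
jog_arm(deltas=[-40,0,0,0,0,0,0,-50,0,0,0,0,0,0,-30,0,0,0,0,0,0,0,-40,0,0,0,0,0,0,-60,0,0,0,0,0,0,-60,0,0,0,0,0,0,-60,0,0,0,0,0,0,-40,0,0,0,0,0,0,0,0,0,0,0,0,0,0,0,0,0,0])

```text
invalid input
```

```bash
python3 - <<'E'
from h import *
p,r,s=pose(); print(p.round(0),s['ft_force'].round(1),s['t'])
grab('top','tf')
E
```

```text
[666.  59. 411.] [0.3 0.3 0.7] 17.1
```

View pics/tf.png

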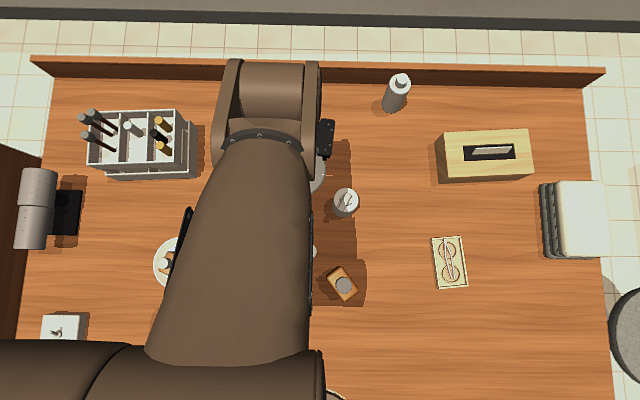

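Emit:
jog_arm(deltas=[-40,0,0,0,0,0,0,-50,0,0,0,0,0,0,-30,0,0,0,0,0,0,0,-40,0,0,0,0,0,0,-60,0,0,0,0,0,0,-60,0,0,0,0,0,0,-60,0,0,0,0,0,0,-60,0,0,0,0,0,0,0,0,0,0,0])

```text
invalid input
```

```bash
python3 - <<'E'
from h import *
p,r,s=pose(); print(p.round(0),s['ft_force'].round(1),s['t'])
grab('top','tf2')
E
```

```text
[666.  59. 410.] [ 0.3 -0.6  0.3] 17.15
```

View pics/tf2.png

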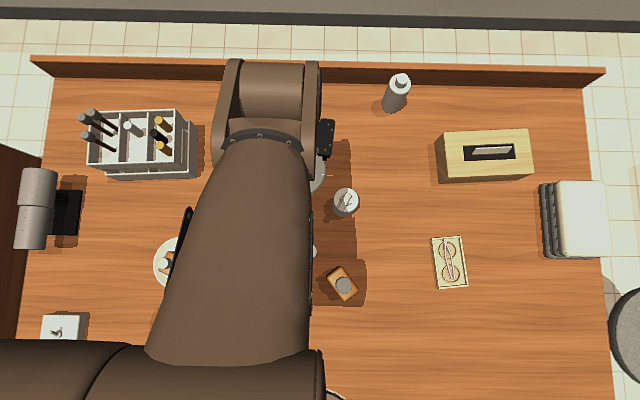

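Emit:
jog_arm(deltas=[-40,0,0,0,0,0,0,-50,0,0,0,0,0,0,-30,0,0,0,0,0,0,0,-40,0,0,0,0,0,0,-60,0,0,0,0,0,0,-60,0,0,0,0,0,0,-60,0,0,0,0,0,0,-60,0,0,0,0,0,0,0,0,0,0,0,0,0,0,0,0,0,0,0])

```text
t: 18.45
eef_pos: [635.7, -226.4, 539.5]
tcp_rot: [0.187, 1.569, 0.086]
ft_force: [-0.1, 0.1, -0.6]
opening: 0.005
```

```bash
python3 - <<'E'
from h import *
p,r,s=pose(); print(p.round(0),s['ft_force'].round(1),s['t'])
grab('top','tf3')
E
```

```text
[ 636. -226.  540.] [-0.1  0.1 -0.6] 18.45
```

View pics/tf3.png

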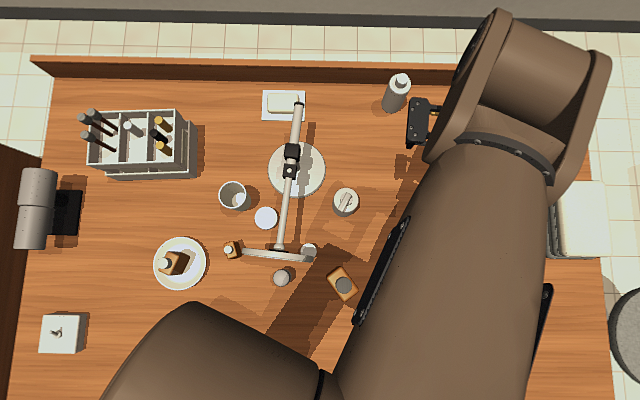

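The final top view shows the mirror out at (278,253), the bottle standing in the dish at (172,263), and the jar, roll-on, tin, tumbler and pump at their starting pixels. Handing in.

```bash
python3 -c "
from h import *
print(env.job_done())"
```

```text
the job is handed in; nothing more can be done
None
```

The bottle stands in the white dish and the mirror arm is out and, as far as I can see, locked. I handed the job in at about 18.5 s; it reports no verdict.

- **Bottle:** I stood the middle-sized bottle upright in the dish, about 1 mm from the dish centre by the tool position. In the scene view its cap appeared where an upright bottle's should.
- **Mirror:** I pushed it out from behind with the closed fingers until the force rose from about 5 N to 20 N at the expected stop. Its lower edge is where it should be for 140 mm out.
- **Lock button:** Only the scene camera, before and after, shows it proud of the collar. The wrist close-ups couldn't tell the button from bare tube.
- **Everything else:** In the last top view the dish, jar, roll-on, tin, tumbler and soap pump are at their starting pixels. The lens tray was partly hidden behind the arm then, but was in place in a view just before. The arm is clear with no force reading.
- **Refused moves:** Two of my retract calls were refused because I miscounted the numbers. The arm did not move on either.

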